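# Seat the drill plate on its locating pins and latch it

### The arm

A 7-joint arm with a two-finger parallel gripper is mounted at the origin on a cart in front of the work surface, level with it; the furniture and walls round the work are solid. World frame = base frame: x ahead of the robot, y to its left, z up, the work surface at z = 0. Lengths are in mm, angles in degrees, forces in N, time in s.
With the tool pointing down it reaches from about 425 to 925 mm from the base axis. Payload 6.8 kg.
Tool frame: the origin (TCP) lies at the very end of the fingers, on their centre line; the grasp point (between the pads) lies arm.pinch_z behind it (arm.pinch_z is the distance from the TCP to the grasp point, in mm); z points along the fingers, x is the direction in which the jaws open and shut, and the axes are right-handed (so a half turn about z gives the same grasp; the last joint's range is limited). The gripper opens to 88 mm and grips with 3 to 60 N. Pads are 20 mm wide; open, the fingers measure 115 mm over their backs; the gripper's body (75 mm by 178 mm) begins 61 mm behind the grasp point.
Start: joints at [64.28, 27.33, 1.283, 89.118, -0.659, 63.558, -4.761], TCP at [225.622, -636.193, 222.664] pointing down, gripper open.
Joint ranges: [-169.35, 169.35], [-19.33, 120.38], [-80.79, 83.38], [13.8, 139.57], [-78.32, 258.32], [9.67, 109.79], [-169.56, 169.56]. Speed limits (degrees/s): [136.94, 136.94, 180, 180, 180, 180, 180].

### API

Orientations are given as [roll, pitch, yaw] about the fixed x, y, z axes, in that order (R = Rz(yaw) Ry(pitch) Rx(roll)).
In Python, from bench import arm, vision, finder gives the robot as it stands.
- The arm moves only by the tool arm_command, never from a script. Its argument "series" is a list of rows, each a list of 7 numbers: the turn, a rotation vector about the world's x, y, z in degrees, then the shift along the world's x, y, z in cm, then the finger opening in cm, from 0 to 8.78. A call has 1 to 8 rows; each row is the pose to reach, as a shift and turn from the pose commanded when the call began; what a row does not reach only later rows make up. A row lasts 1/12 s, in which the tool goes at most 41.7 mm and 7.16 degrees, less where a joint would pass 70% of its speed; a pose out of reach is approached as far as the arm can. A call with a gripper value outside its range is refused whole. The fingers move at their own pace and stop on an object; "newtons" is the grip in N (left out, the last holds). Time passes only in rows, so rows that repeat a pose let the fingers close. It gives the time, the measured TCP pose, the force and the opening at its end, in the units of the state.
- arm.get_obs(): the state, without advancing time (a new reading comes with each control period).
- vision.get_image(name): name is "side" or "top" or "wrist"; returns the picture (400x640x3 uint8, red, green, blue); there is no depth.
- vision.camera_params(name): a dict with "mtx" (3x3 intrinsics, pixels), "rvec" (rotation vector, rad) and "tvec" (3), from world to camera coordinates, as OpenCV has them. Camera axes: x right, y down, z forward; pixel columns grow to the right and rows downward; lengths in mm; the calibration is good to about 2 mm. A picture is of the moment at which its call begins: read the wrist's pose just before it. camera_params takes no time and is no camera call; for the wrist camera it gives the pose at the moment of the call.
- arm.sign_off(): hands the job in, once; it reports no verdict.
Trained networks look in the newest picture that a camera, given by its name, has taken for a name from the list of things; names that differ only in an ending like _2 or _b are one class to them, and where a whole thing is asked for, a point or a joint stands for the part that bears it (a point fixed in the world has none). Each returns a list of dicts, best first, with "conf" (0 to 1); they miss things now and then, are a little off and sometimes report something else, mostly with a low value. They report only what shows in the picture. A call takes as long as a camera call.
- finder.recognise(thing, camera): "xy" ([column, row] in pixels, amid what is visible of it).
- finder.spot_point(thing, camera): "xy" ([column, row] in pixels: a listed point, or the origin of a listed thing).
The state is a dict: "time_s": time; "joint_positions": joint angles; "joint_velocities": joint speeds; "tau": joint torques, N m; "tcp_pos": TCP position; "ee_rot": TCP orientation; "wrist_force": force on the tool from outside, world axes, zero at the start; "moment": the same for the moment, N m; "grip_width": finger opening in mm.
Only numpy, scipy, OpenCV 4.12 (cv2) and the standard library are available. Lean on these libraries where they do the work, as an engineer would, in place of code of your own. Each camera call takes 0.05 s, during which the arm holds its last target.

### The job

The aluminium drill plate lies askew on top of the two locating pins of the drilling jig. Using only pushes of the fingertips, with nothing pinched or lifted, nudge it back towards the fence and sideways until both its holes drop over the pins and it lies flat on the jig; then push the knob of the swing latch round to its stop, so that the latch's nose lies over the end of the plate. Leave the tools and offcuts round the jig where they are.

Things in the scene. Friction and masses are not known exactly. Their poses are not given: they have to be found in the camera images.
- jig: Wooden drilling jig screwed to the bench. Origin on the bench, under the centre of the plate's seat; z up; at yaw 0 x points away from the robot, y to its left. Block x -72 to 66, y -105 to 110 mm, flat seating face 30 mm above the bench; a pale batten lies flush in it and sticks out to y = -117. The seated plate covers x -45 to 45, y -70 to 70.
- fence (a point): Middle of the top front edge of the dark wooden fence along the jig's back. Its front face is at jig x = 47 mm (2 mm behind the seated plate), y -94 to 70; top 56 mm above the bench.
- pin_right (a point): Tip of the right-hand steel pin (jig x = 20, y = -36 mm), 42 mm above the bench, for the plate's round hole. Both pins: 12 mm diameter, standing 12 mm above the seating face, with round (hemispherical) noses.
- pin_left (a point): Tip of the left-hand steel pin (jig x = 20, y = +36 mm), 42 mm above the bench; takes the plate's slotted hole.
- drill_plate: Loose aluminium plate, 90 (x) x 140 (y) x 10 mm, about 0.35 kg. Origin: centre of its underside, axes like the jig's when seated (origin then 30 mm above the jig's). Starts 15 to 27 mm too far right (jig -y), 8 to 14 mm too far forward (-x), turned up to 0.1 rad, its front edge on the seating face, its back part propped on the pin tips (tilt about 10 degrees).
- plate_center (a point): Middle of the plate's thickness. The plate slides on the pin tips; when its holes come within some 4 mm of the pins it drops by itself and the round noses centre it. Three steel bushes (16 mm wide, 3.5 mm high) stand on its top at plate x = -16, y = -42, 0, 42 mm.
- hole_round (a point): Centre of the plate's round locating hole (14.5 mm diameter, through), on the underside, at plate x = 20, y = -36 mm.
- hole_slot (a point): Centre of the plate's slotted locating hole (14.5 mm in x, 21 mm in y, through), on the underside, at plate x = 20, y = 36 mm.
- latch (a joint): Flat steel swing latch on an upright screw. 0 rad = shut against its stop, nose (16 mm wide, 35 mm long) to jig -y over the plate's end, 1.5 mm above a seated plate; 1.6 = fully open, nose to jig +x. Stays where left; 1 to 2 N at the knob turn it. The knob is on the other arm, 45 mm from the pivot in direction (-sin q, cos q) of jig x, y: towards the robot when open.
- latch_pivot (a point): On the latch's turning axis (jig x = -22, y = 92 mm), at the underside of its arm, 41.5 mm above the bench; the arm is 8 mm thick.
- latch_knob (a point): Centre of the black upright knob on the latch's tail, 66.5 mm above the bench; knob 19 mm in diameter, its full width from 57 to 80 mm above the bench, top at 82.5 mm.
- driver_stubby: Bystander: short screwdriver with blue handle, 155 x 28 x 27 mm, lying in front of the jig; origin under its middle.
- pencil: Bystander: flat red carpenter's pencil, 168 x 13 x 8 mm, at the front right of the jig; origin under its middle.
- block_beech: Bystander: wooden offcut 50 x 80 x 40 mm right of the jig; origin under its centre.
- tape_measure: Bystander: yellow pocket tape, 75 x 101 x 37 mm, left of the jig; origin under its centre.
- driver_amber: Bystander: screwdriver with yellow handle, 235 x 28 x 27 mm, at the front left, beyond the vice; origin under its middle.
- mallet: Bystander: wooden mallet, 305 x 120 x 65 mm, at the back left; origin under its middle.

How it is judged (in metres and radians):
On the way:
1. the plate has dropped over both pins and lies flat on the jig, the latch still open (horizontal distance between hole_round and pin_right below 0.004 m and horizontal distance between hole_slot and pin_left below 0.006 m and z of drill_plate in the frame of jig below 0.0325 m and angle between the z axis of drill_plate and the z axis of jig, either way round below 0.03 rad and value of joint latch above 0.6 rad), for 0.2 s.
At the end, for the whole second after the job is handed in: The plate is down over both pins (its underside within 2.5 mm of the jig's seating face and parallel to it within 0.03 rad, round hole within 4 mm and slotted hole within 6 mm of its pin's axis) and at rest; the latch is shut to within 0.15 rad of its stop (horizontal distance between hole_round and pin_right below 0.004 m and horizontal distance between hole_slot and pin_left below 0.006 m and z of drill_plate in the frame of jig below 0.0325 m and angle between the z axis of drill_plate and the z axis of jig, either way round below 0.03 rad and value of joint latch below 0.15 rad and linear speed of drill_plate below 0.01 m/s); the robot touches nothing.
It fails at once if the plate is lifted: its centre more than 20 mm above its seated height (z of drill_plate in the frame of jig above 0.05 m).
It fails at once if a tool or offcut round the jig is pushed more than 25 mm from its place (distance of any of driver_stubby, pencil, block_beech, tape_measure, driver_amber, mallet from where it was at the start of the episode above 0.025 m).
It also fails if it takes over 64 s, if anything falls off the work surface, if the arm or the gripper's body presses on something with over 40 N, if the wrist force passes 120 N, or if a joint passes its speed limit or range.

## Working session

There is one attempt and no reset: what is moved stays moved. The work goes in short steps, Python scripts to look and compute and a tool call to move; the robot and the scene stay as the last step left them, time stands still between calls to the robot, and variables do not carry over. Pictures are saved under pics/ and viewed, and the job is handed in when it is done.

Besides the shell and the picture viewer there is one more tool, called after "Request:" as name(argument=value, ...), one argument or row to a line, values as JSON. arm_command: Moves the arm, as the interface text tells. Its arguments: {"type":"object","properties":{"series":{"type":"array"},"newtons":{"type":"number"}},"required":["series"]}

```bash
mkdir -p pics; ls; python3 - <<'E'
from bench import arm, vision, finder
import cv2
print(arm.get_obs())
for n in ("side","top","wrist"):
    im=vision.get_image(n); cv2.imwrite(f"pics/{n}0.png",im[:,:,::-1])
    p=vision.camera_params(n); print(n,p)
print(arm.get_obs()["time_s"])
E
```

```text
pics
{'time_s': 0.0, 'joint_positions': array([64.2780176 , 27.37510527,  1.28090473, 89.17714695, -0.65844272,
       63.55736569, -4.761694  ]), 'joint_velocities': array([ 0.06844097,  0.0322897 ,  0.02714806, -0.07536917, -0.07466283,
       -0.07753741, -0.03134736]), 'tau': array([ 1.84397204e-04, -5.82852995e+01,  1.53475307e+00, -2.72608978e+01,
       -5.43458643e-02,  1.70458434e-02,  1.04639016e-04]), 'tcp_pos': array([ 225.40989275, -635.6217444 ,  221.69870031]), 'ee_rot': array([ 1.79991602e+02,  1.01913950e-01, -7.04714897e+01]), 'wrist_force': array([ 0.41634282,  0.89140876, -0.48560071]), 'moment': array([-0.00893918, -0.04821152, -0.01673033]), 'grip_width': 87.76620642148889}
side {'mtx': array([[371.94676205,   0.        , 325.06872421],
       [  0.        , 371.94676205, 199.44556678],
       [  0.        ,   0.        ,   1.        ]]), 'rvec': array([ 0.27693412, -2.67953511,  1.43420292]), 'tvec': array([432.00773886, 237.54696559, 721.82777134])}
top {'mtx': array([[469.09856232,   0.        , 319.50899157],
       [  0.        , 469.09856232, 196.70158556],
       [  0.        ,   0.        ,   1.        ]]), 'rvec': array([ 2.17201566, -2.18239988,  0.0987174 ]), 'tvec': array([-198.98684794,  517.24651338, 1149.84991283])}
wrist {'mtx': array([[294.79277562,   0.        , 316.34124014],
       [  0.        , 294.79277562, 198.54554727],
       [  0.        ,   0.        ,   1.        ]]), 'rvec': array([-2.39410937,  1.69195539,  0.2123161 ]), 'tvec': array([-675.19205286,  -30.37775026,  389.57562627])}
0.15
```

View pics/side0.png

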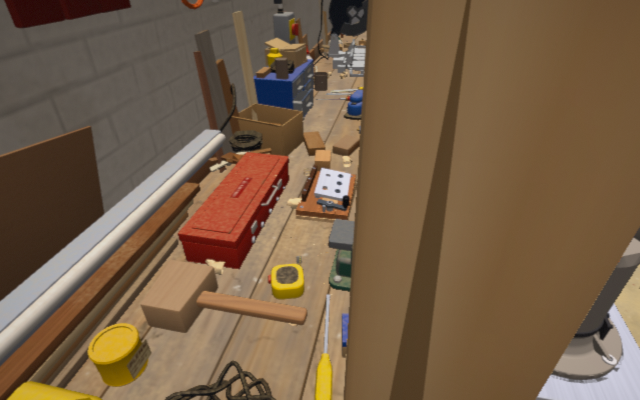

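View pics/top0.png

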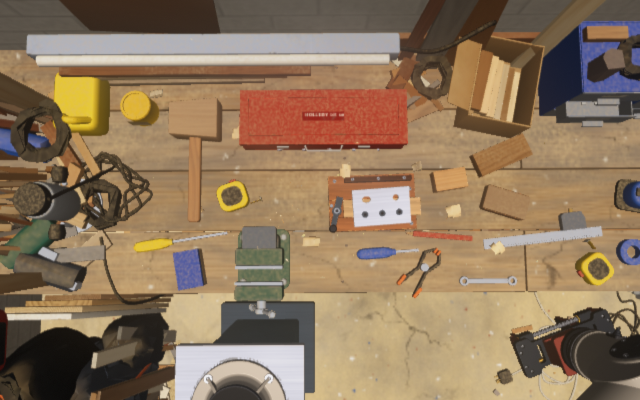

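View pics/wrist0.png

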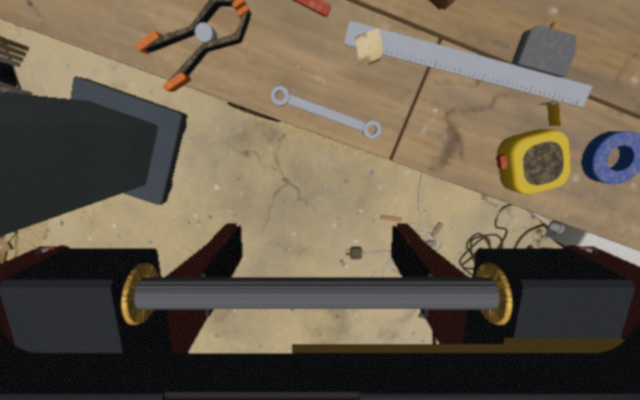

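```bash
cat > h.py <<'E'
from bench import arm, vision, finder
import cv2, numpy as np
from scipy.spatial.transform import Rotation as Rn
def P(n):
    p=vision.camera_params(n); R=cv2.Rodrigues(np.array(p["rvec"],float))[0]
    return np.array(p["mtx"]),R,np.array(p["tvec"]).ravel()
def back(n,xy,z,p=None):
    K,R,t=p or P(n); d=R.T@np.linalg.solve(K,[xy[0],xy[1],1.]); c=-R.T@t
    return c+d*(z-c[2])/d[2]
def proj(n,X,p=None):
    K,R,t=p or P(n); q=(R@np.atleast_2d(X).T).T+t; q=q@K.T; return q[:,:2]/q[:,2:]
def show(im,name,box=None,s=1):
    if box: x0,y0,x1,y1=box; im=im[y0:y1,x0:x1]
    cv2.imwrite("pics/"+name,cv2.resize(im,None,fx=s,fy=s,interpolation=cv2.INTER_CUBIC)[:,:,::-1])
E
python3 - <<'E'
from h import *
im=vision.get_image("top"); show(im,"top1.png",(300,150,500,290),4)
for t,z in [("jig",0),("fence",56),("latch_pivot",41.5),("latch_knob",66.5),("plate_center",41),("hole_round",42),("hole_slot",42),("block_beech",0),("driver_stubby",0),("pencil",0),("tape_measure",0)]:
    r=finder.spot_point(t,"top")[:1]
    for q in r: print(t,np.round(q["conf"],2),np.round(q["xy"],1),np.round(back("top",q["xy"],z),1))
print(arm.get_obs()["time_s"])
E
```

```text
jig 0.67 [373.1 203.4] [ 500.6 -337.9    0. ]
fence 0.88 [377.9 178.4] [ 557.5 -344.    56. ]
latch_pivot 0.84 [332.5 211.5] [ 478.  -233.1   41.5]
latch_knob 0.57 [332.7 225.5] [ 443.1 -232.6   66.5]
plate_center 0.9 [382.4 204.8] [ 494. -356.   41.]
hole_round 0.88 [395.9 197.4] [ 512.  -389.3   42. ]
hole_slot 0.58 [366.  204.3] [ 495.3 -315.5   42. ]
block_beech 0.68 [445.3 180.4] [ 558.7 -523.6    0. ]
driver_stubby 0.78 [389.8 254.4] [ 371.4 -378.1    0. ]
pencil 0.83 [436.3 232.5] [ 425.9 -497.     0. ]
tape_measure 0.97 [240.8 198.7] [514.2  -0.9   0. ]
0.75
```

View pics/top1.png

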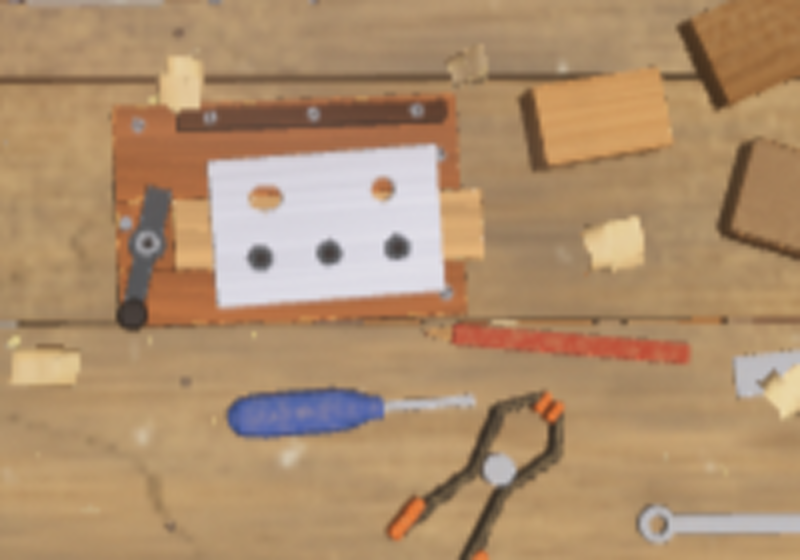

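```bash
python3 - <<'E'
from h import *
K,R,t=P("wrist"); c=-R.T@t; o=arm.get_obs(); T=Rn.from_euler("xyz",o["ee_rot"],degrees=True)
print("cam",c,"tcp",o["tcp_pos"],"cam in tool",T.inv().apply(c-o["tcp_pos"]),"view dir world",R[2],"tool frame view",T.inv().apply(R[2]), arm.pinch_z)
# jig fit from top points
piv=np.array([478.,-233.1]);f=np.array([557.5,-344])
E
```

```text
cam [ 288.08026156 -614.85417984  385.29223376] tcp [ 225.62279475 -636.21214721  222.68289883] cam in tool [   0.75698722  -66.00421117 -162.60923963] view dir world [-0.23155289 -0.08257201 -0.96931167] tool frame view [3.59212984e-04 2.45835185e-01 9.69311577e-01] 18.700000000000003
```

Request:
arm_command(
  series=[
    [0, 0, -18, 21, 30, 2, 8.7],
    [0, 0, -18, 21, 30, 2, 8.7],
    [0, 0, -18, 21, 30, 2, 8.7],
    [0, 0, -18, 21, 30, 2, 8.7],
    [0, 0, -18, 21, 30, 2, 8.7],
    [0, 0, -18, 21, 30, 2, 8.7],
    [0, 0, -18, 21, 30, 2, 8.7],
    [0, 0, -18, 21, 30, 2, 8.7],
  ],
)

```text
time_s: 1.42
tcp_pos: [417.3, -361.7, 241.3]
ee_rot: [-180.0, -0.0, -88.5]
wrist_force: [1.1, -1.0, 0.3]
grip_width: 87.0
```

```bash
python3 -c "
from h import *
o=arm.get_obs(); print(o['time_s'],o['tcp_pos'],o['ee_rot'])"
```

```text
1.4167 [ 417.34319366 -361.73791031  241.29752634] [-1.79972645e+02 -2.82508858e-02 -8.84803601e+01]
```

Request:
arm_command(
  series=[
    [0, 0, 0, 2, 2, 0, 8.7],
    [0, 0, 0, 2, 2, 0, 8.7],
    [0, 0, 0, 2, 2, 0, 8.7],
  ],
)

```text
time_s: 1.67
tcp_pos: [437.8, -341.9, 241.1]
ee_rot: [-180.0, -0.0, -88.2]
wrist_force: [-0.6, -1.2, 0.7]
grip_width: 86.8
```

```bash
python3 - <<'E'
from h import *
o=arm.get_obs(); print(o['time_s'],o['tcp_pos'],o['ee_rot'])
im=vision.get_image("wrist"); show(im,"w1.png"); p=P("wrist")
for t,z in [("jig",0),("fence",56),("latch_pivot",41.5),("latch_knob",66.5),("plate_center",43),("hole_round",42),("hole_slot",42)]:
    for q in finder.spot_point(t,"wrist")[:2]: print(t,np.round(q["conf"],2),np.round(q["xy"],1),np.round(back("wrist",q["xy"],z,p),1))
E
```

```text
1.6667 [ 437.84347676 -341.94289141  241.06675914] [-1.79967440e+02 -1.33271413e-03 -8.82327400e+01]
jig 0.81 [316.3 125.1] [ 501.  -343.1    0. ]
jig 0.43 [326.4 134.8] [ 488.8 -357.     0. ]
fence 0.76 [317.8  79.6] [ 550.  -343.4   56. ]
latch_pivot 0.74 [234.6 141.5] [ 479.3 -245.    41.5]
latch_knob 0.57 [222.7 183.4] [ 432.6 -235.9   66.5]
plate_center 0.82 [328.  133.9] [ 491.4 -357.3   43. ]
hole_round 0.29 [325.8 141.5] [ 482.3 -355.    42. ]
hole_slot 0.91 [298.1 120.6] [ 505.8 -321.4   42. ]
```

View pics/w1.png

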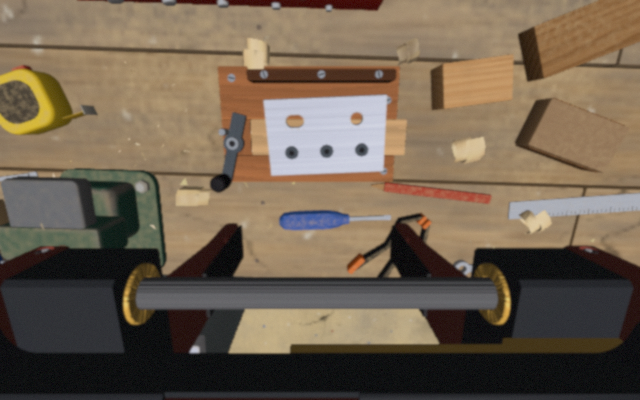

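```bash
python3 - <<'E'
from h import *
im=vision.get_image("wrist"); show(im,"w2.png",(205,55,415,205),3.8)
E
```

```text
(no output)
```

View pics/w2.png

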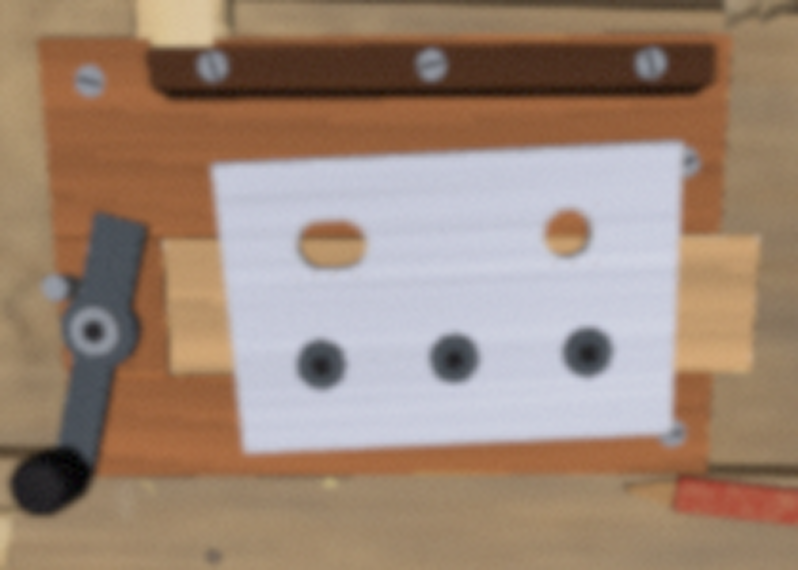

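```bash
cat > fit.py <<'E'
from h import *
from scipy.optimize import least_squares
def fitjig(p,obs):
    # obs list (local xyz, px)
    L=np.array([a for a,_ in obs],float); px=np.array([b for _,b in obs],float)
    def w(v): return np.c_[Rn.from_euler("z",v[2]).apply(L)]+[v[0],v[1],0]
    r=least_squares(lambda v:(proj("",w(v),p)-px).ravel(),[503,-338,0.03],loss="soft_l1",x_scale=[1,1,.01])
    return r.x,r.fun.reshape(-1,2)
def fitplate(p,jig,px,L,flat=False):
    Rj=Rn.from_euler("z",jig[2]); px=np.array(px,float)
    def w(v):
        x,y,yaw,tilt,z=v
        R=Rn.from_euler("ZY",[yaw,-tilt])
        return Rj.apply(R.apply(L)+[x,y,z])+[jig[0],jig[1],0]
    def res(v):
        x,y,yaw,tilt,z=v
        e=(proj("",w(v),p)-px).ravel()
        if flat: pr=[(tilt)*500,(z-30)*3]
        else:
            zf=z-45*np.sin(tilt); zp=z+np.tan(tilt)*(20-x)
            pr=[(zf-30)*3,(zp-42.2)*3]
        return np.r_[e,pr]
    r=least_squares(res,[-10,-20,0,0.0 if flat else .16,30 if flat else 37],x_scale=[1,1,.01,.01,1])
    return r.x,r.fun
C=np.array([[45,70,10],[45,-70,10],[-45,-70,10],[-45,70,10]],float)
E
cat > m1.py <<'E'
from fit import *
p=P("wrist"); c=lambda a,b:(205+a/3.8-.0,55+b/3.8)
obs=[((66,110,30),c(40,40)),((66,-105,30),c(733,35)),((-72,-105,30),c(707,470)),((-72,110,30),c(75,475)),((-22,92,49.5),c(93,331))]
j,f=fitjig(p,obs); print("jig",j,np.round(f,1).tolist())
v,f=fitplate(p,j,[c(212,165),c(686,142),c(672,432),c(245,452)],C); print("plate x y yaw tilt z",np.round(v,3),np.round(f,1).tolist())
print("fence edge px",proj("",Rn.from_euler("z",j[2]).apply([[47,70,56],[47,-94,56],[-67,92,80]])+[j[0],j[1],0],p)-[205,55], "x3.8")
E
python3 m1.py
```

```text
jig [ 5.03653458e+02 -3.34628194e+02  3.02036154e-02] [[-1.0, -0.7], [0.1, -0.5], [0.2, 1.1], [-0.6, 0.7], [1.5, -0.0]]
plate x y yaw tilt z [-13.362 -18.308   0.041   0.156  36.966] [0.1, -0.3, -0.2, -0.2, 0.1, 0.3, -0.0, 0.2, -0.1, 0.0]
fence edge px [[ 39.44161844  23.65973698]
 [188.30174045  22.79645974]
 [ 21.37981541 129.60541576]] x3.8
```

Request:
arm_command(
  series=[
    [0, 0, 0, 5.9, -10.7, -8, 0],
    [0, 0, 0, 5.9, -10.7, -16, 0],
    [0, 0, 0, 5.9, -10.7, -16, 0],
    [0, 0, 0, 5.9, -10.7, -16, 0],
    [0, 0, 0, 5.9, -10.7, -16, 0],
    [0, 0, 0, 5.9, -10.7, -16, 0],
    [0, 0, 0, 5.9, -10.7, -16, 0],
  ],
  newtons=10,
)

```text
time_s: 2.7
tcp_pos: [494.0, -450.3, 78.1]
ee_rot: [179.8, 0.2, -88.5]
wrist_force: [-0.1, 1.3, 0.3]
grip_width: 43.8
```

Request:
arm_command(
  series=[
    [0, 0, 0, 0.3, 0, -2, 0],
    [0, 0, 0, 0.3, 0, -4.3, 0],
    [0, 0, 0, 0.3, 0, -4.3, 0],
    [0, 0, 0, 0.3, 0, -4.3, 0],
    [0, 0, 0, 0.3, 0, -4.3, 0],
    [0, 0, 0, 0.3, 0, -4.3, 0],
  ],
)

```text
time_s: 3.2
tcp_pos: [499.6, -451.3, 40.5]
ee_rot: [-179.8, -0.1, -88.5]
wrist_force: [0.2, 0.2, 0.6]
grip_width: 3.5
```

```bash
python3 - <<'E'
from h import *
o=arm.get_obs(); print(o['time_s'],o['tcp_pos'],o['ee_rot'],o['wrist_force'])
show(vision.get_image("wrist"),"w3.png");show(vision.get_image("top"),"t3.png",(320,160,440,240),6)
E
```

```text
3.2 [ 499.55666812 -451.2839503    40.49536407] [-1.79839452e+02 -1.32685395e-01 -8.84773117e+01] [0.17391713 0.17622278 0.55094827]
```

View pics/w3.png

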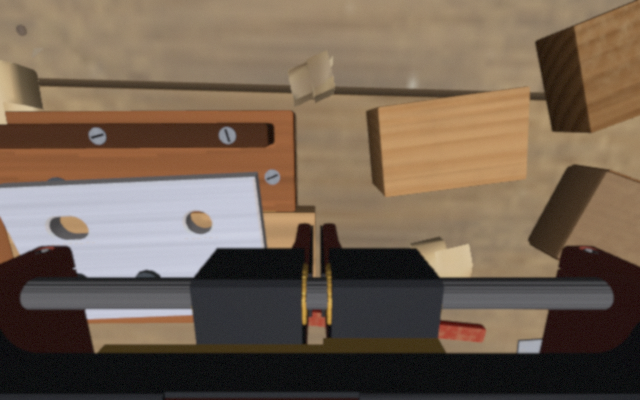

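View pics/t3.png

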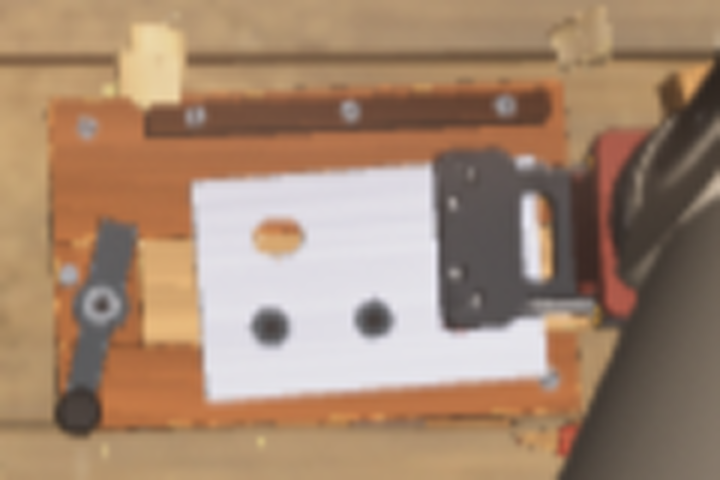

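Request:
arm_command(
  series=[
    [0, 0, 0, -0.2, 0, -0.6, 0],
    [0, 0, 0, -0.2, 1.2, -0.6, 0],
    [0, 0, 0, -0.2, 1.2, -0.6, 0],
    [0, 0, 0, -0.2, 1.2, -0.6, 0],
    [0, 0, 0, -0.2, 1.2, -0.6, 0],
  ],
)

```text
time_s: 3.72
tcp_pos: [496.7, -438.1, 31.9]
ee_rot: [180.0, 0.0, -88.4]
wrist_force: [-0.4, -0.6, -0.1]
grip_width: 0.5
```

```bash
python3 - <<'E'
from h import *
o=arm.get_obs(); print(o['time_s'],o['tcp_pos'],o['wrist_force'],o["grip_width"])
show(vision.get_image("wrist"),"w4.png",(160,100,360,345),2.4)
o=arm.get_obs(); print(o['time_s'],o['tcp_pos'],o['wrist_force'],o["grip_width"])
E
```

```text
3.7167 [ 496.66597044 -438.12455979   31.85678239] [-0.43809699 -0.55418096 -0.09990923] 0.4835654017916311
3.7667 [ 496.60026922 -438.50178678   31.90621081] [0.47174548 0.22468849 0.77523873] 0.521992352054676
```

View pics/w4.png

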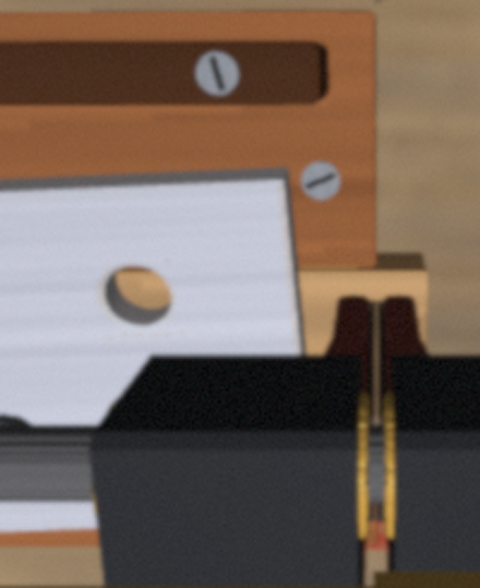

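Request:
arm_command(
  series=[
    [0, 0, 0, 0, 0.3, 0.2, 0],
    [0, 0, 0, 0, 0.6, 0.2, 0],
    [0, 0, 0, 0, 0.9, 0.2, 0],
    [0, 0, 0, -0.1, 1.2, 0.2, 0],
    [0, 0, 0, -0.1, 1.5, 0.2, 0],
    [0, 0, 0, -0.1, 1.7, 0.2, 0],
    [0, 0, 0, -0.1, 1.7, 0.2, 0],
    [0, 0, 0, -0.1, 1.7, 0.2, 0],
  ],
)

```text
time_s: 4.43
tcp_pos: [495.6, -421.1, 33.9]
ee_rot: [180.0, 0.0, -88.5]
wrist_force: [0.3, 0.0, 1.3]
grip_width: 0.7
```

```bash
python3 - <<'E'
from h import *
o=arm.get_obs(); print(o['time_s'],o['tcp_pos'],o['wrist_force'],o["grip_width"])
show(vision.get_image("wrist"),"w5.png",(0,80,400,345),2)
show(vision.get_image("top"),"t5.png",(320,160,440,240),6)
E
```

```text
4.4333 [ 495.60404638 -421.08226099   33.8512836 ] [0.31909187 0.04730715 1.32697769] 0.6846250279920242
```

View pics/w5.png

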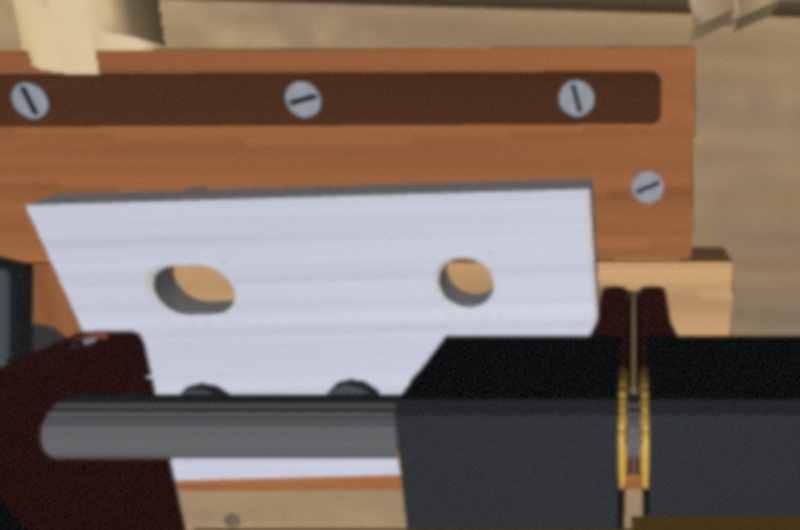

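View pics/t5.png

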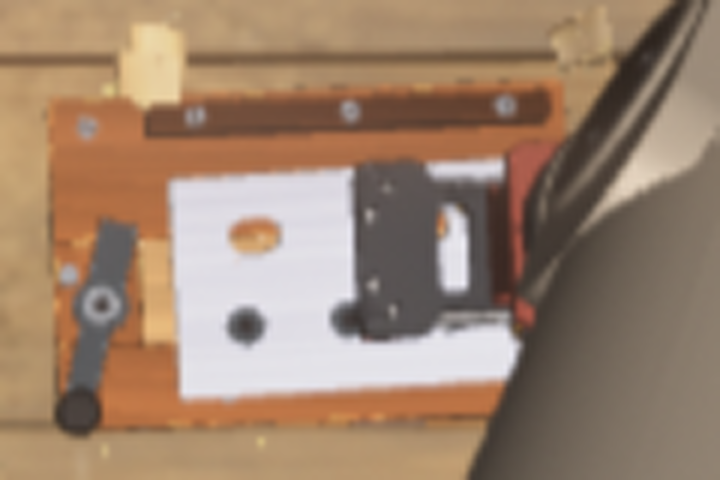

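```bash
cat > m2.py <<'E'
from fit import *
p=P("wrist"); c=lambda a,b:(0+a/2,80+b/2)
j=[503.65,-334.63,.0302]
w=lambda L:Rn.from_euler("z",j[2]).apply(L)+[j[0],j[1],0]
print("pred BR block, fence ends front top", (proj("",w([[66,-105,30],[47,-94,56],[47,70,56]]),p)-[0,80])*2)
L=np.array([[45,70,10],[45,-70,10],[20,-36,10],[20,36,10]],float)
v,f=fitplate(p,j,[c(28,206),c(590,190),c(467,282),c(195,289)],L); print("plate x y yaw tilt z",np.round(v,3),np.round(f,1).tolist())
E
python3 m2.py
```

```text
pred BR block, fence ends front top [[697.45637496  47.48661747]
 [660.44497729 125.37326152]
 [-38.64362891 128.19187305]]
plate x y yaw tilt z [-1.3114e+01 -8.6560e+00  2.5000e-02  1.5100e-01  3.6776e+01] [-1.4, -0.4, 1.1, -0.6, 0.4, 0.7, -0.2, 1.1, -0.0, -1.1]
```

Request:
arm_command(
  series=[
    [0, 0, 0, 0, 0.2, 0, 0],
    [0, 0, 0, 0, 0.4, 0, 0],
    [0, 0, 0, 0, 0.6, 0, 0],
    [0, 0, 0, 0, 0.8, 0, 0],
    [0, 0, 0, 0, 0.8, 0, 0],
    [0, 0, 0, 0, 0.8, 0, 0],
  ],
)

```text
time_s: 5.03
tcp_pos: [495.5, -412.9, 33.8]
ee_rot: [180.0, 0.0, -88.5]
wrist_force: [-0.6, -0.2, 0.2]
grip_width: 0.2
```

```bash
python3 - <<'E'
from h import *
o=arm.get_obs(); print(o['time_s'],o['tcp_pos'],o['wrist_force'],o["grip_width"])
show(vision.get_image("wrist"),"w6.png",(0,80,400,345),2)
E
```

```text
5.0333 [ 495.54687306 -412.88097794   33.77350974] [-0.55371244 -0.22283836  0.15561133] 0.19826608006658575
```

View pics/w6.png

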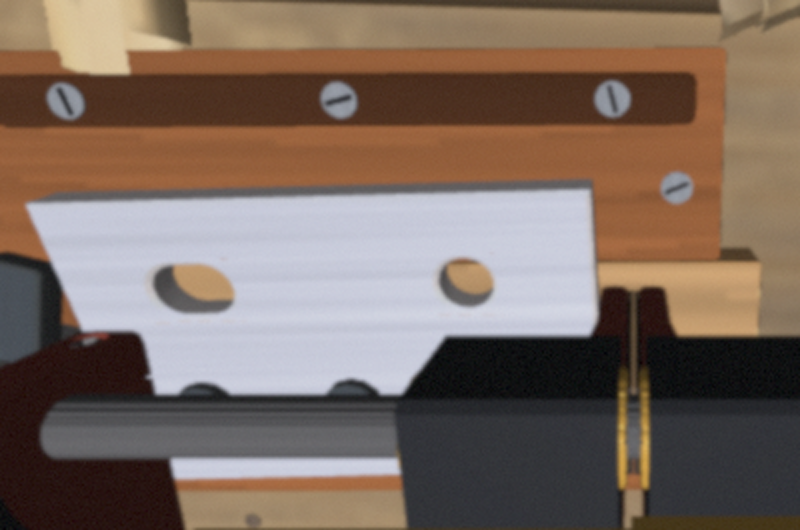

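```bash
python3 m2.py
```

```text
pred BR block, fence ends front top [[728.17105183  48.28815132]
 [695.68502203 126.2805228 ]
 [ -3.14110417 128.95187737]]
plate x y yaw tilt z [-1.2881e+01 -4.1500e-01  2.6000e-02  1.5200e-01  3.6795e+01] [-1.4, -0.4, 1.1, -0.6, 0.4, 0.7, -0.2, 1.1, -0.0, -1.1]
```

Request:
arm_command(
  series=[
    [0, 0, 0, 0, -1.5, 0, 0],
    [0, 0, 0, 0, -1.5, 4, 0],
    [0, 0, 0, 0, -1.5, 8, 8.7],
    [0, 0, 0, -2, 0, 9, 8.7],
    [0, 0, 0, -5, 4, 9, 8.7],
    [0, 0, 0, -7.2, 7.6, 9, 8.7],
    [0, 0, 0, -7.2, 7.6, 9, 8.7],
    [0, 0, 0, -7.2, 7.6, 9, 8.7],
  ],
)

```text
time_s: 5.75
tcp_pos: [421.9, -334.4, 123.8]
ee_rot: [179.9, 0.1, -88.3]
wrist_force: [1.1, 0.8, 0.4]
grip_width: 37.0
```

```bash
python3 - <<'E'
from h import *
o=arm.get_obs(); print(o['time_s'],o['tcp_pos'],o['ee_rot'],o['wrist_force'],o["grip_width"])
show(vision.get_image("wrist"),"w7.png",(130,40,510,300),2)
E
```

```text
5.75 [ 421.87369529 -334.43424725  123.80157062] [ 1.79910787e+02  1.14113678e-01 -8.83325517e+01] [1.13927352 0.77701807 0.35424149] 37.0169514338593
```

View pics/w7.png

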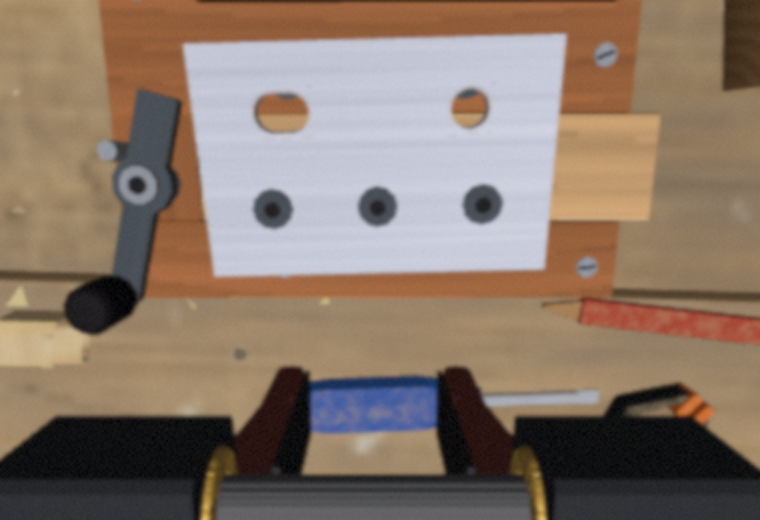

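Request:
arm_command(
  series=[
    [0, 0, 0, 0.1, -0.2, -4, 8.7],
    [0, 0, 0, 0.1, -0.2, -8, 8.7],
    [0, 0, 0, 0.1, -0.2, -9, 8.7],
    [0, 0, 0, 0.1, -0.2, -9, 8.7],
    [0, 0, 0, 0.1, -0.2, -9, 8.7],
    [0, 0, 0, 0.1, -0.2, -9, 8.7],
  ],
)

```text
time_s: 6.3
tcp_pos: [425.6, -340.6, 34.6]
ee_rot: [-179.9, -0.1, -88.5]
wrist_force: [0.4, -0.4, -0.8]
grip_width: 81.1
```

```bash
python3 - <<'E'
from h import *
o=arm.get_obs(); print(o['time_s'],o['tcp_pos'],o['ee_rot'],o['wrist_force'],o["grip_width"])
show(vision.get_image("wrist"),"w8.png",(130,40,510,300),2)
E
```

```text
6.3 [ 425.588397   -340.59815116   34.61674517] [-1.79928707e+02 -5.47867583e-02 -8.85017356e+01] [ 0.35344321 -0.44408149 -0.77511601] 81.11685336081622
```

View pics/w8.png

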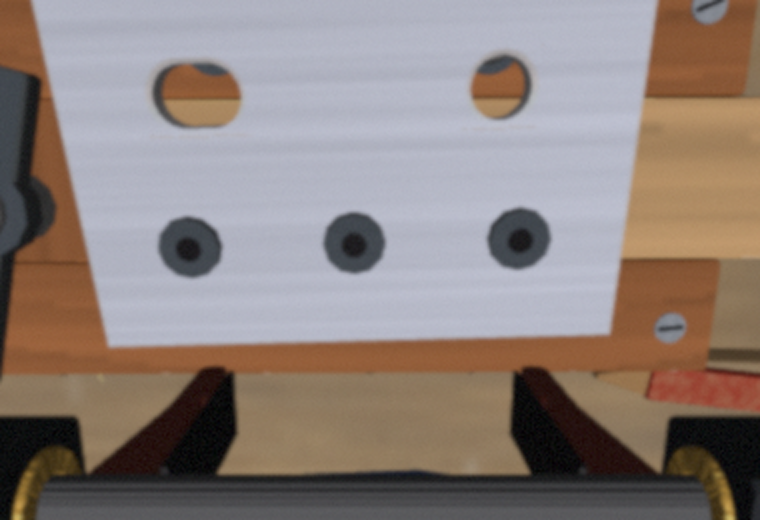

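Request:
arm_command(
  series=[
    [0, 0, 0, 0.4, 0.3, 0, 8.7],
    [0, 0, 0, 0.8, 0.3, 0, 8.7],
    [0, 0, 0, 1.1, 0.3, 0, 8.7],
    [0, 0, 0, 1.3, 0.3, 0, 8.7],
    [0, 0, 0, 1.5, 0.3, 0, 8.7],
    [0, 0, 0, 1.5, 0.3, 0, 8.7],
    [0, 0, 0, 1.5, 0.3, 0, 8.7],
  ],
)

```text
time_s: 6.93
tcp_pos: [439.5, -336.6, 33.9]
ee_rot: [-180.0, -0.0, -88.5]
wrist_force: [-2.4, 0.3, 2.0]
grip_width: 87.0
```

```bash
python3 - <<'E'
from h import *
o=arm.get_obs(); print(o['time_s'],o['tcp_pos'],o['ee_rot'],o['wrist_force'],o["grip_width"])
show(vision.get_image("wrist"),"w9.png",(130,40,510,300),2)
E
```

```text
6.9333 [ 439.50520833 -336.59278227   33.85046668] [-1.79997972e+02 -5.71819959e-03 -8.84817235e+01] [-2.44484611  0.34678877  2.01559073] 87.00116338071271
```

View pics/w9.png

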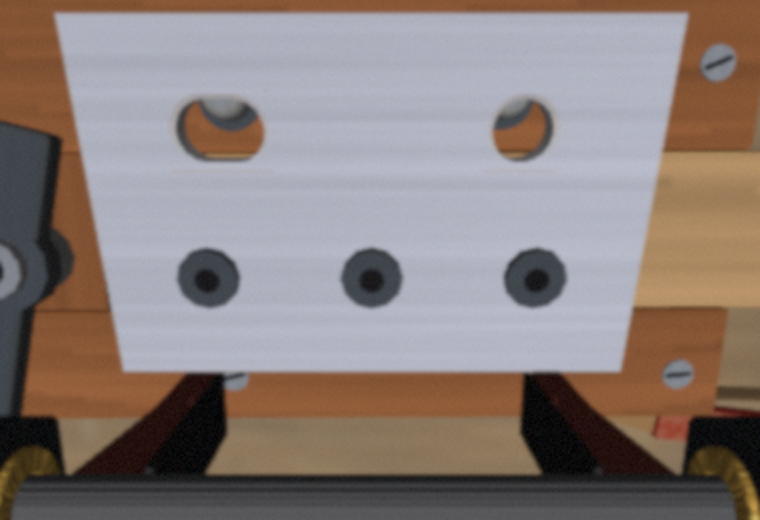

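Request:
arm_command(
  series=[
    [0, 0, 0, 0.2, 0, 0, 8.7],
    [0, 0, 0, 0.4, 0, 0, 8.7],
    [0, 0, 0, 0.5, 0, 0, 8.7],
    [0, 0, 0, 0.6, 0, 0, 8.7],
    [0, 0, 0, 0.6, 0, 0, 8.7],
  ],
)

```text
time_s: 7.4
tcp_pos: [446.6, -336.5, 33.9]
ee_rot: [-179.9, -0.0, -88.4]
wrist_force: [-0.1, 0.4, -0.4]
grip_width: 86.9
```

```bash
python3 - <<'E'
from h import *
o=arm.get_obs(); print(o['time_s'],o['tcp_pos'],o['ee_rot'],o['wrist_force'],o["grip_width"])
show(vision.get_image("wrist"),"w10.png",(130,40,510,300),2)
E
```

```text
7.4 [ 446.58990896 -336.47458013   33.93205098] [-1.79918079e+02 -2.11945450e-02 -8.84408619e+01] [-0.14778381  0.35871945 -0.43503152] 86.93272772129323
```

View pics/w10.png

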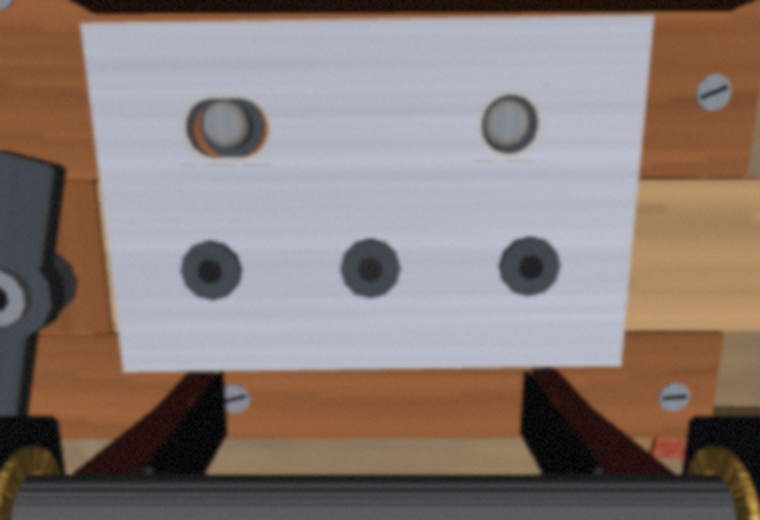

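Request:
arm_command(
  series=[
    [0, 0, 0, -1.5, 0, 0, 8.7],
    [0, 0, 0, -2, 0, 3, 8.7],
    [0, 0, 0, -2, 0, 6.5, 0],
    [0, 0, 0, -2, 0, 10, 0],
    [0, 0, 0, -2, 0, 14, 0],
    [0, 0, 0, -2, 0, 16, 0],
    [0, 0, 0, -2, 0, 16, 0],
  ],
)

```text
time_s: 8.03
tcp_pos: [428.4, -338.3, 199.2]
ee_rot: [-179.5, -0.3, -88.5]
wrist_force: [1.0, 0.2, 0.6]
grip_width: 57.2
```

```bash
python3 - <<'E'
from h import *
o=arm.get_obs(); print(o['time_s'],o['tcp_pos'],o['ee_rot'],o['wrist_force'],o["grip_width"])
show(vision.get_image("wrist"),"w11.png",(60,0,510,300),1.75)
show(vision.get_image("side"),"s11.png",(260,150,370,320),4)
print([ (z,np.round(back("wrist",(160,170),z)[:2])) for z in (0,)])
for z in (0,50,100,130): print(z,[np.round(back("top",q,z)[:2]) for q in ((242,228),(278,228),(278,250),(290,232),(283,300))])
E
```

```text
8.0333 [ 428.36095622 -338.31150476  199.23744033] [-179.52807413   -0.31267688  -88.48631992] [1.01751943 0.21175314 0.59787753] 57.229841279701446
[(0, array([ 433., -147.]))]
0 [array([440.,  -5.]), array([439., -96.]), array([384., -96.]), array([ 429., -126.]), array([ 259., -109.])]
50 [array([439., -13.]), array([ 438., -100.]), array([ 385., -100.]), array([ 428., -129.]), array([ 266., -113.])]
100 [array([437., -21.]), array([ 437., -105.]), array([ 386., -105.]), array([ 428., -132.]), array([ 272., -116.])]
130 [array([437., -26.]), array([ 436., -107.]), array([ 387., -107.]), array([ 427., -134.]), array([ 276., -119.])]
```

View pics/w11.png

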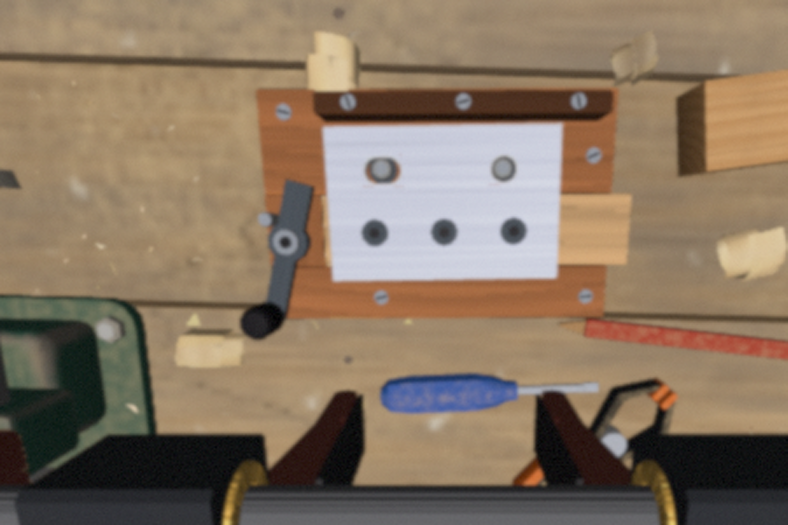

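View pics/s11.png

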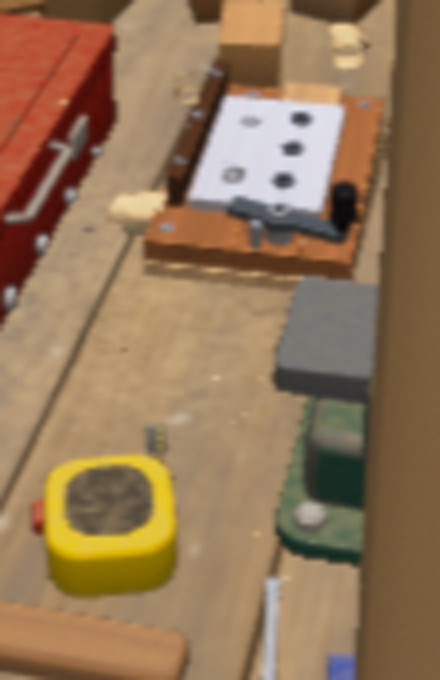

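```bash
python3 - <<'E'
from fit import *
def tri(a,b):
    p=P("top");q=P("side"); M=lambda p:p[0]@np.c_[p[1],p[2]]
    X=cv2.triangulatePoints(M(p),M(q),np.array(a,float).reshape(2,1),np.array(b,float).reshape(2,1)); return (X[:3]/X[3]).ravel()
print("vice corner",tri((278,228),(335,219.5)), tri((242,228),(329,245)))
o=arm.get_obs(); print(o["joint_positions"])
p=P("wrist"); c=lambda a,b:(60+a/1.75,b/1.75); j=[503.65,-334.63,.0302]
k=back("",c(262,320),82.5,p); d=Rn.from_euler("z",-j[2]).apply(k-[j[0],j[1],0]); print("knob jig",d,"q",np.arctan2(-(d[0]+22),d[1]-92))
v,f=fitplate(p,j,[c(324,127),c(561,123),c(557,277),c(334,281)],C,True); print(np.round(v,3),np.round(f,1))
E
```

```text
vice corner [ 438.38326146 -104.52863561  102.30628332] [437.55241714 -20.84498665  99.24903534]
[ 34.07806468  16.7203842   -2.81836075 108.94841803   0.99692205
  54.23275286 -57.67029512]
knob jig [-65.06679466 100.08186017  82.5       ] q 1.3852950381282114
[-4.4980e+00  1.4540e+00  1.3000e-02 -0.0000e+00  2.9767e+01] [-2.2 -0.7  2.2 -1.   1.3  1.2 -1.4  1.1 -0.  -0.7]
```

```bash
python3 - <<'E'
from fit import *
o=arm.get_obs(); print(o['time_s'],o['tcp_pos'],o["grip_width"])
p=P("wrist"); show(vision.get_image("wrist"),"w12.png",(190,30,390,210),4); print(p[2]-P("wrist")[2])
print(arm.get_obs()["tcp_pos"])
E
```

```text
8.1333 [ 425.94444554 -336.67420592  194.49092043] 49.20349847471804
[-0.78101724  1.21685027  0.11672352]
[ 425.17698285 -336.1892502   193.23900445]
```

View pics/w12.png

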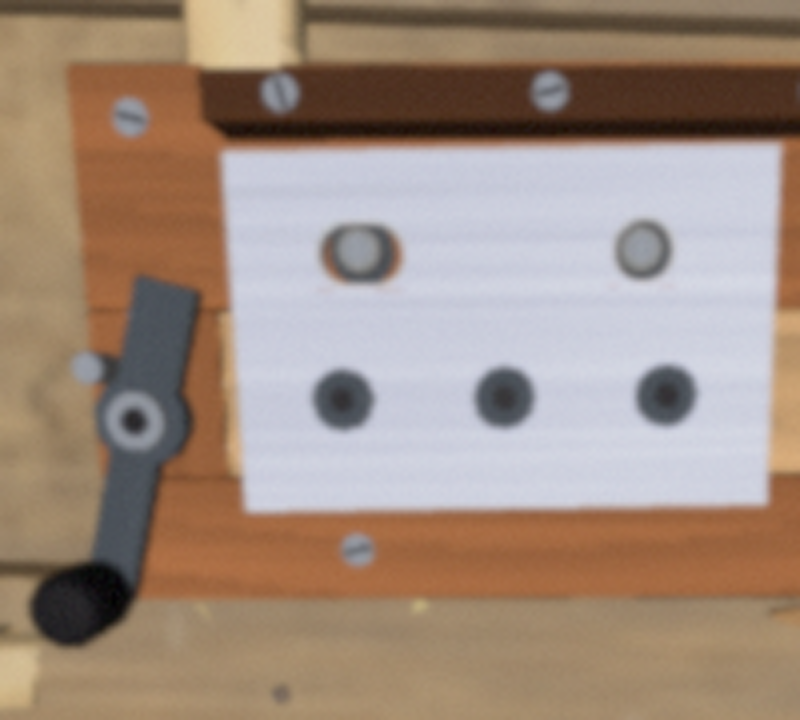

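```bash
python3 - <<'E'
from fit import *
p=P("wrist"); c=lambda a,b:(190+a/4,30+b/4); j=np.array([503.65,-334.63,.0302])
obs=[((66,110,30),c(70,66)),((47,70,56),c(207,125)),((-22,92,51),c(134,420)),((20,-36,42),c(643,248)),((20,36,42),c(359,248)),((-72,110-30,30),c(200,597))]
jj,f=fitjig(p,obs); print(jj,np.round(f,1).tolist())
for J in (j,jj):
    v,f=fitplate(p,J,[c(222,152),c(782,143),c(768,504),c(246,512)],C,True); print(np.round(v,3),np.round(f,1))
    k=back("",c(68,607),82.5,p); d=Rn.from_euler("z",-J[2]).apply(k-[J[0],J[1],0]); print("knob jig",d,"q",np.arctan2(-(d[0]+22),d[1]-92))
    L=np.array([[-22,92,51]]);
E
```

```text
[ 5.01432191e+02 -3.33997194e+02  1.49585840e-02] [[-0.9, -1.9], [-0.8, -1.1], [0.4, -0.1], [0.3, 1.5], [-0.2, 0.6], [3.2, 0.7]]
[-2.1020e+00 -2.8900e-01  1.1000e-02 -0.0000e+00  2.9933e+01] [-0.5 -0.4  0.5 -0.4  0.3  0.5 -0.3  0.5 -0.  -0.2]
knob jig [-64.7775714  102.80672493  82.5       ] q 1.3233477055091218
[ 1.1100e-01 -9.8700e-01  2.6000e-02 -0.0000e+00  2.9933e+01] [-0.5 -0.4  0.5 -0.4  0.3  0.5 -0.3  0.5 -0.  -0.2]
knob jig [-64.12881165 101.14161101  82.5       ] q 1.3571170526666223
```

Request:
arm_command(
  series=[
    [0, 0, 0, 0.4, 3.5, -2, 0],
    [0, 0, 0, 0.4, 6.8, -5, 0],
    [0, 0, 0, 0.4, 6.8, -7, 0],
    [0, 0, 0, 0.4, 6.8, -8, 0],
    [0, 0, 0, 0.4, 6.8, -9, 0],
    [0, 0, 0, 0.4, 6.8, -10, 0],
    [0, 0, 0, 0.4, 6.8, -10, 0],
    [0, 0, 0, 0.4, 6.8, -10, 0],
  ],
)

```text
time_s: 8.85
tcp_pos: [429.4, -269.5, 93.6]
ee_rot: [180.0, -0.0, -88.6]
wrist_force: [0.9, -0.3, -0.1]
grip_width: 0.5
```

```bash
python3 - <<'E'
from fit import *
o=arm.get_obs(); print(o['time_s'],o['tcp_pos'],o["grip_width"],o["wrist_force"])
p=P("wrist"); show(vision.get_image("wrist"),"w13.png",(100,30,500,330),2)
E
```

```text
8.85 [ 429.35133758 -269.45037702   93.64323097] 0.49148410745169807 [ 0.94094962 -0.29808645 -0.14190198]
```

View pics/w13.png

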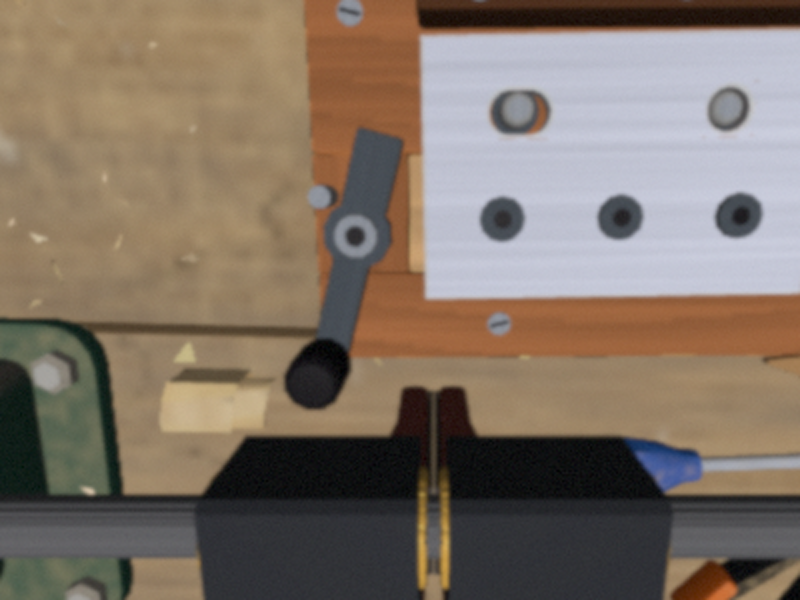

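```bash
python3 - <<'E'
from fit import *
p=P("wrist"); k=back("",(100+316/2,30+383/2),82.5,p); pv=back("",(100+355/2,30+236/2),51,p); print(k,pv,np.linalg.norm((k-pv)[:2]))
r=proj("",[[429.4,-269.5,93.6]],p); print((r-[100,30])*2)
j=[503.65,-334.63,.0302]
for q in np.arange(1.4,-0.11,-.15):
    for D in (19,):
        a=np.array([-22-45*np.sin(q)-D*np.cos(q),92+45*np.cos(q)-D*np.sin(q),0]); print(round(q,2),np.round(Rn.from_euler("z",j[2]).apply(a)[:2]+j[:2],1))
E
```

```text
[ 436.2572739  -234.08441699   82.5       ] [ 479.22593442 -242.5435835    51.        ] 43.79341600145302
[[429.13855193 419.79726505]]
1.4 [ 431.7 -255.8]
1.25 [ 430.3 -248.6]
1.1 [ 430.1 -241.3]
0.95 [ 430.9 -234.1]
0.8 [ 432.8 -227. ]
0.65 [ 435.8 -220.3]
0.5 [ 439.7 -214.1]
0.35 [ 444.5 -208.6]
0.2 [ 450.1 -203.9]
0.05 [ 456.3 -200. ]
-0.1 [ 463.1 -197.1]
```

Request:
arm_command(
  series=[
    [0, 0, 0, 0.1, 0, -2, 0],
    [0, 0, 0, 0.1, 0, -3, 0],
    [0, 0, 0, 0.1, 0.5, -3, 0],
    [0, 0, 0, 0.1, 1, -3, 0],
    [0, 0, 0, 0.1, 1.4, -3, 0],
    [0, 0, 0, 0.1, 1.8, -3, 0],
    [0, 0, 0, 0.1, 2.2, -3, 0],
    [0, 0, 0, 0.1, 2.6, -3, 0],
  ],
)

```text
time_s: 9.57
tcp_pos: [431.5, -242.7, 64.6]
ee_rot: [-179.9, -0.1, -88.5]
wrist_force: [1.4, -2.3, -0.6]
grip_width: 0.3
```

```bash
python3 - <<'E'
from fit import *
o=arm.get_obs(); print(o['time_s'],o['tcp_pos'],o["grip_width"],o["wrist_force"])
p=P("wrist"); show(vision.get_image("wrist"),"w14.png",(100,30,500,330),2)
E
```

```text
9.5667 [ 431.47328714 -242.69246998   64.60218968] 0.32062095384520517 [ 1.44952366 -2.26124975 -0.63059707]
```

View pics/w14.png

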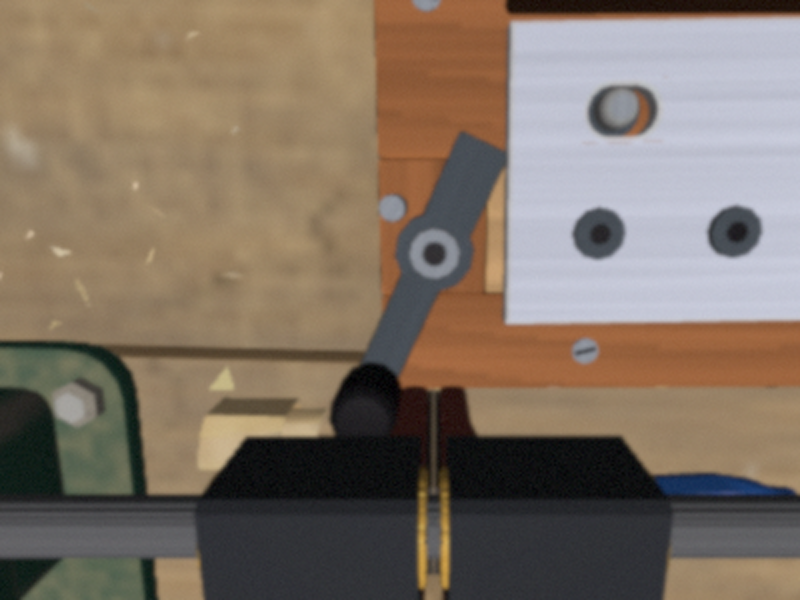

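Request:
arm_command(
  series=[
    [0, 0, 0, 0, 0.5, 0, 0],
    [0, 0, 0, 0, 0.9, 0, 0],
    [0, 0, 0, 0.1, 1.2, 0, 0],
    [0, 0, 0, 0.2, 1.6, 0, 0],
    [0, 0, 0, 0.4, 2.2, 0, 0],
    [0, 0, 0, 0.6, 2.5, 0, 0],
    [0, 0, 0, 0.8, 2.8, 0, 0],
    [0, 0, 0, 1.1, 3.1, 0, 0],
  ],
)

```text
time_s: 10.28
tcp_pos: [440.9, -210.9, 63.5]
ee_rot: [179.9, 0.0, -88.5]
wrist_force: [-1.1, -1.1, -0.7]
grip_width: 0.3
```

```bash
python3 - <<'E'
from fit import *
o=arm.get_obs(); print(o['time_s'],o['tcp_pos'],o["grip_width"],o["wrist_force"])
p=P("wrist"); show(vision.get_image("wrist"),"w15.png",(100,30,500,330),2)
E
```

```text
10.2833 [ 440.92041886 -210.8501046    63.532665  ] 0.2825673336743933 [-1.09505651 -1.10876862 -0.65715603]
```

View pics/w15.png

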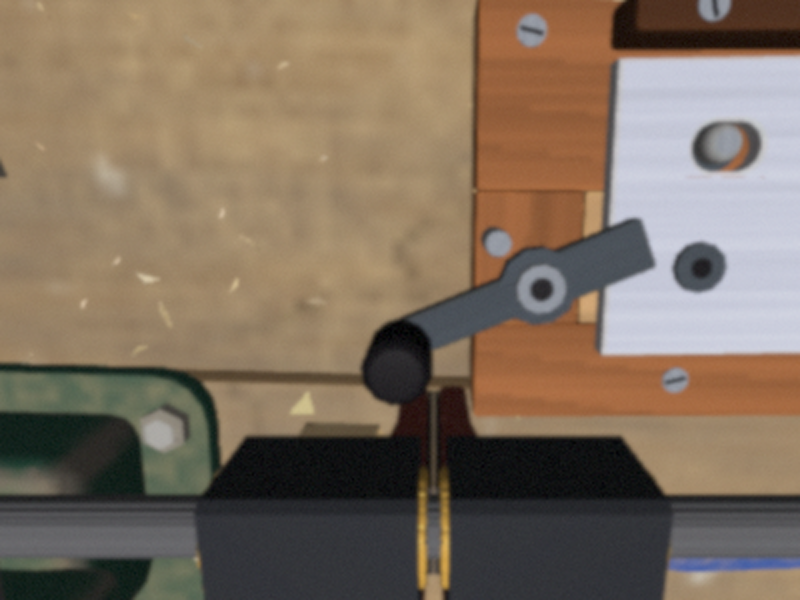

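Request:
arm_command(
  series=[
    [0, 0, 0, 0.3, 0.4, 0, 0],
    [0, 0, 0, 0.6, 0.7, 0, 0],
    [0, 0, 0, 0.9, 0.9, 0, 0],
    [0, 0, 0, 1.2, 1.0, 0, 0],
    [0, 0, 0, 1.4, 1.1, 0, 0],
    [0, 0, 0, 1.6, 1.2, 0, 0],
    [0, 0, 0, 1.6, 1.2, 0, 0],
  ],
)

```text
time_s: 10.92
tcp_pos: [457.7, -199.6, 63.8]
ee_rot: [180.0, -0.0, -88.5]
wrist_force: [-1.9, 0.0, 0.2]
grip_width: 0.5
```

```bash
python3 - <<'E'
from fit import *
o=arm.get_obs(); print(o['time_s'],o['tcp_pos'],o["grip_width"],o["wrist_force"])
p=P("wrist"); show(vision.get_image("wrist"),"w16.png",(100,30,500,330),2)
E
```

```text
10.9167 [ 457.6720605  -199.56999883   63.81070467] 0.5363865347767772 [-1.94241776  0.02589503  0.23426214]
```

View pics/w16.png

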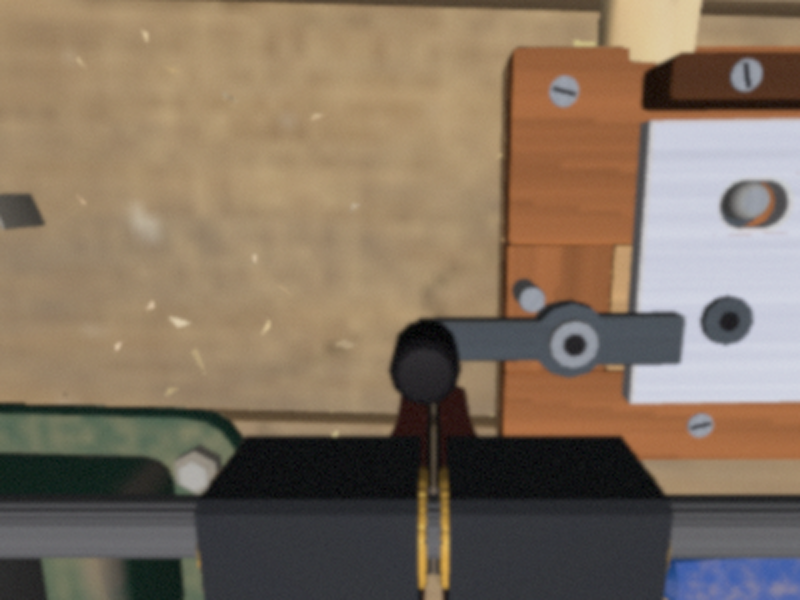

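Request:
arm_command(
  series=[
    [0, 0, 0, 0.1, 0, 0, 0],
    [0, 0, 0, 0.2, 0, 0, 0],
    [0, 0, 0, 0.3, 0, 0, 0],
    [0, 0, 0, 0.4, 0, 0, 0],
    [0, 0, 0, 0.4, 0, 0, 0],
  ],
)

```text
time_s: 11.38
tcp_pos: [458.0, -199.4, 63.4]
ee_rot: [179.6, 0.1, -88.5]
wrist_force: [-9.1, 0.8, 8.5]
grip_width: 0.8
```

```bash
python3 - <<'E'
from fit import *
o=arm.get_obs(); print(o['time_s'],o['tcp_pos'],o["grip_width"],o["wrist_force"])
p=P("wrist"); show(vision.get_image("wrist"),"w17.png",(100,30,500,330),2)
E
```

```text
11.3833 [ 457.99332067 -199.40610159   63.41324719] 0.7594077745034595 [-9.14559526  0.79357849  8.50041425]
```

View pics/w17.png

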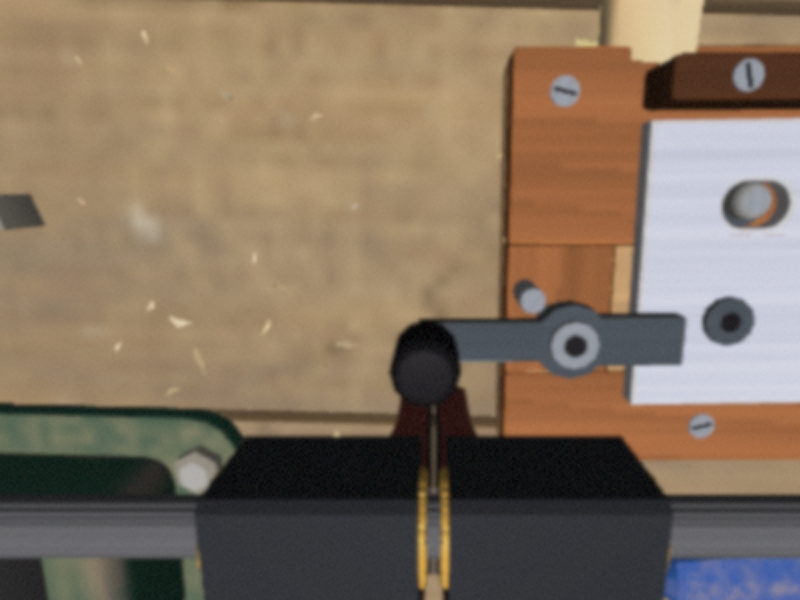

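Request:
arm_command(
  series=[
    [0, 0, 0, -1, 0, 0, 0],
    [0, 0, 0, -2.5, 0, 0, 0],
    [0, 0, 0, -2.5, -2, 4, 0],
    [0, 0, 0, -2.5, -5, 8, 0],
    [0, 0, 0, -2.5, -9, 12, 0],
    [0, 0, 0, -2.5, -11, 14, 0],
    [0, 0, 0, -2.5, -11, 14, 0],
    [0, 0, 0, -2.5, -11, 14, 0],
  ],
)

```text
time_s: 12.1
tcp_pos: [437.8, -313.2, 206.7]
ee_rot: [-179.7, -0.2, -88.7]
wrist_force: [-0.0, 0.4, 0.7]
grip_width: 0.5
```

Request:
arm_command(
  series=[
    [0, 0, 0, 0, 0, 0, 0],
    [0, 0, 0, 0, 0, 0, 0],
    [0, 0, 0, 0, 0, 0, 0],
    [0, 0, 0, 0, 0, 0, 0],
    [0, 0, 0, 0, 0, 0, 0],
  ],
)

```text
time_s: 12.52
tcp_pos: [436.3, -308.2, 202.8]
ee_rot: [179.9, 0.1, -88.4]
wrist_force: [-0.5, 0.2, -0.1]
grip_width: 0.6
```

```bash
python3 - <<'E'
from fit import *
o=arm.get_obs(); print(o['time_s'],o['tcp_pos'],o["grip_width"],o["wrist_force"])
show(vision.get_image("wrist"),"w18.png",(150,20,450,245),2.6)
show(vision.get_image("side"),"s18.png",(260,150,370,220),6)
im=vision.get_image("top"); show(im,"t18.png",(200,140,500,290),2.6)
for t in ["block_beech","driver_stubby","pencil","tape_measure","driver_amber","mallet"]:
    r=finder.spot_point(t,"top")[:1]
    for q in r: print(t,np.round(q["conf"],2),np.round(back("top",q["xy"],0),1))
E
```

```text
12.5167 [ 436.3333427  -308.24376464  202.80591482] 0.5938607690052322 [-0.47086851  0.18865734 -0.05745952]
block_beech 0.97 [ 555.9 -519.9    0. ]
driver_stubby 0.2 [399.5 143.1   0. ]
pencil 0.58 [ 418.8 -500.9    0. ]
driver_amber 0.93 [411.6 148.1   0. ]
mallet 0.96 [615.7 115.8   0. ]
```

View pics/w18.png

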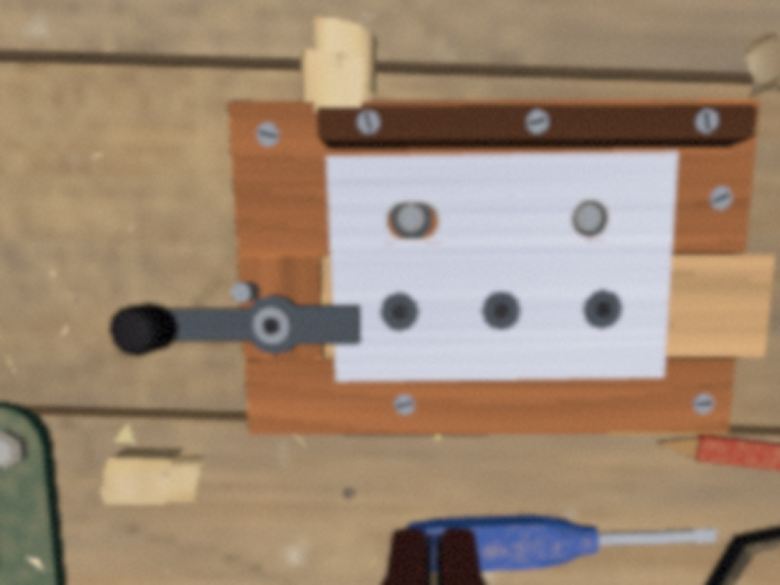

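View pics/s18.png

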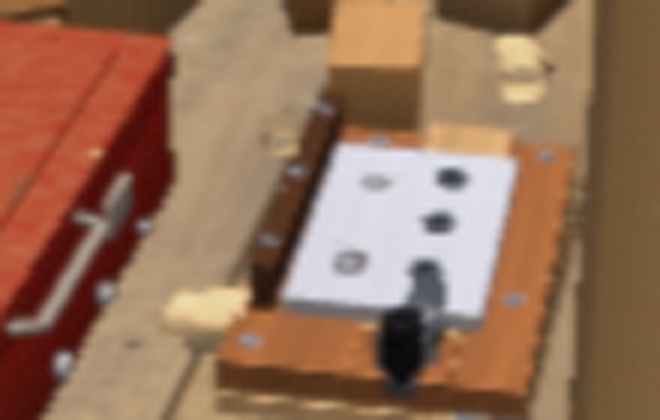

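View pics/t18.png

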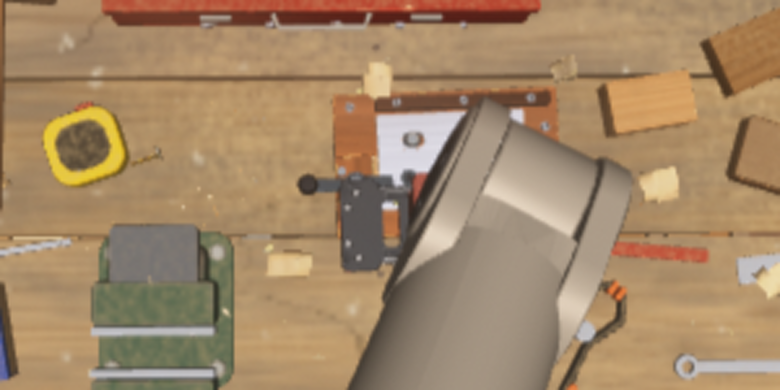

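```bash
python3 -c "
from h import *
print(arm.sign_off()); print(arm.get_obs()['time_s'])"
```

```text
the job is handed in; nothing more can be done
None
the job is handed in; nothing more can be done
```

The plate is seated over both pins, the latch is shut with its nose over the plate's end, and I handed the job in at about 13 s. The sign-off gave no verdict.

**How it was done:** The plate went about 18 mm sideways with the closed fingertips on its right end. The two open fingertips on its front edge then took it about 13 mm back, squaring it, until it dropped. The closed fingertips pushed the knob round to its stop, and nothing was pinched or lifted.

**Last checks:**
- **Plate:** The last wrist and side pictures show both pins up through the holes and the plate flat. My corner fit, taken before the latch was closed, had it 2 mm or less from its seated position. That fit is only good to about 2 mm, because it disagreed by that much depending on which jig estimate I used.
- **Latch:** At the stop the push force rose to about 9 N with no further movement. The last wrist picture shows the arm in line with the jig and against the stop pin.
- **Robot:** It was clear of everything, with the wrist force near zero.
- **Bystanders:** The block and pencil were found again within about 8 mm of where they started, within the finder's own error. The driver_amber and mallet were found at the end, but I had no starting position for them. The tape measure and the driver_stubby were not found reliably by the network: the tape was not returned, and driver_stubby came back at low confidence at the wrong place. Both appear in the last pictures, apparently unmoved, and the arm never touched them.

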